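# Fit the matching lever hub on the keyed test shaft

## Robot

A 6-joint arm with a two-finger parallel gripper is mounted at the origin on the work surface. World frame = base frame: x ahead of the robot, y to its left, z up, the work surface at z = 0. Lengths are in m, angles in rad, forces in N, time in s.
With the tool pointing down it reaches from about 0.375 to 0.975 m from the base axis. Payload 3.8 kg.
Tool frame: the origin (TCP) lies midway between the tips of the shut fingers; the grasp point (between the pads) lies 19 mm behind it; z points along the fingers, y is the line along which they close (so a half turn about z gives the same grasp; the last joint's range is limited). The gripper opens to 85 mm and grips with 20 to 120 N. Pads are 22 mm wide; open, the fingers measure 114 mm over their backs; the gripper's body (76 mm by 85 mm) begins 54 mm behind the grasp point. The pads swing forward as they close: fully open they stand 13 mm farther back than shut.
Start: joints at [1.165, 0.264, 1.604, -0, 1.274, -0.037], TCP at [0.243, 0.63, 0.231] pointing down, gripper open.
Joint ranges: [-2.63, 2.63], [-0.94, 2.18], [0.31, 2.57], [-1.31, 4.45], [0, 2.66], [-2.55, 2.55]. Speed limits (rad/s): [2.57, 2.57, 3.14, 3.14, 3.14, 3.14].

## Interface

Orientations are given as a rotation vector (axis times angle).
In Python, from workcell import bot, imaging gives the robot as it stands.
- The arm moves only by the tool step_arm, never from a script. Its argument "series" is a list of rows, each an object of numbers: "grip": the closure, from -1 (fully open) to 1 (shut); "x", "y", "z": the shift along the tool's x, y, z normalised to -1 to 1, where 1 is 500 mm; "ax", "ay", "az": the turn, a rotation vector about the tool's x, y, z normalised to -1 to 1, where 1 is 30 degrees. A call has 1 to 12 rows; each row is the pose to reach, as a shift and turn from the pose commanded when the call began, along the tool's axes at that moment; what a row does not reach only later rows make up. A row lasts 1/10 s, in which the tool goes at most 50 mm and 8.59 degrees, less where a joint would pass 70% of its speed; a pose out of reach is approached as far as the arm can. A call with a number of a shift or a turn outside -1 to 1 is refused whole. A call with a gripper value outside its range is refused whole. The fingers move at their own pace and stop on an object; "force" is the grip in N (left out, the last holds). Time passes only in rows, so rows that repeat a pose let the fingers close. It gives the time, the measured TCP pose, the force, the opening and the grip force at its end, in the units of the state.
- bot.read_state(): the state, without advancing time (a new reading comes with each control period).
- imaging.read_camera(name): name is "side" or "top" or "wrist"; returns a dict with "img" (384x512x3 uint8, red, green, blue), "fx", "fy", "cx", "cy" (pixels), "R" (3x3) and "t" (3): a world point X has camera coordinates R X + t. Camera axes: x right, y down, z forward; pixel columns grow to the right and rows downward; lengths in m; the calibration is good to about 2 mm. A picture is of the moment at which its call begins. There is no depth.
- bot.finish_job(): hands the job in; it is judged then, once.
The state is a dict: "time": time; "q": joint angles; "joint_vel": joint speeds; "joint_torque": joint torques, N m; "tool_pos": TCP position; "tcp_rot": TCP orientation; "wrist_force": force on the tool from outside, world axes, zero at the start; "torque": the same for the moment, N m; "width": opening from 0.0 (shut) to 1.0 (fully open); "grip_force": force on a finger pad.
Only numpy, scipy, OpenCV 4.12 (cv2) and the standard library are available. Lean on these libraries where they do the work, as an engineer would, in place of code of your own. Each camera call takes 0.05 s, during which the arm holds its last target. There are 200 camera calls.

## Task

Three steel lever hubs lie on the bench, alike but for where the keyway is cut in the bore. Pick the one whose keyway will line up with the key of the leaning test shaft when its arm points down the slope between the two stop lugs, slide it fully home against the stand's face that way round, and let go. Leave the other two hubs and everything else on the bench where they are.

Things in the scene. Friction and masses are not known exactly. Their poses are not given: they have to be found in the camera images.
- hub_opposite_center (a point): loose steel lever hub, 0.25-0.5 kg, flat on the bench: centre, 20 mm up on the bore axis. Hub 56 mm across, 40 tall, bore 28 mm along z; two grip flats 24 mm long, 56 mm apart, facing +y/-y; arm along -x, 18 mm wide, 12 thick, level with the underside, to 80 mm from the axis, pointing back to the robot within 50 deg. Keyway 15 mm wide, full height, to 23.5 mm from the axis, on the +x side: OPPOSITE the arm
- hub_opposite_tip (a point): centre of the round end of that hub's arm: 71 mm along the hub's -x from the bore axis, 6 mm above the hub's underside
- hub_same_center (a point): loose steel lever hub, 0.25-0.5 kg, flat on the bench: centre, 20 mm up on the bore axis. Hub 56 mm across, 40 tall, bore 28 mm along z; two grip flats 24 mm long, 56 mm apart, facing +y/-y; arm along -x, 18 mm wide, 12 thick, level with the underside, to 80 mm from the axis, pointing back to the robot within 50 deg. Keyway 15 mm wide, full height, to 23.5 mm from the axis, on the -x side: the arm's side
- hub_left_center (a point): loose steel lever hub, 0.25-0.5 kg, flat on the bench: centre, 20 mm up on the bore axis. Hub 56 mm across, 40 tall, bore 28 mm along z; two grip flats 24 mm long, 56 mm apart, facing +y/-y; arm along -x, 18 mm wide, 12 thick, level with the underside, to 80 mm from the axis, pointing back to the robot within 50 deg. Keyway 15 mm wide, full height, to 23.5 mm from the axis, on +y: a quarter turn off the arm
- test_shaft: fixed steel shaft, 25 mm thick, 56 mm tall, top 8 mm tapered to 14 mm, on a grey stand. Origin: shaft axis at the stand's sloping face, 95 mm above the bench. z: up the shaft, which leans 30 deg from vertical, roughly towards the robot; x: up the slope; y: level. Face square to the shaft, 84 mm wide, x -95 to +70 mm. Bore and keyway each have 3 mm of play on shaft and key
- key_top (a point): top of the shaft's key: 12 mm wide, 8 mm proud of the shaft on its +x (upslope) side, from the face to 34 mm up, with a narrower 3 mm nose above; above that the shaft is round. Point 34 mm above the face, 16.5 mm from the axis
- lug_gap (a point): mid-point at face level between the two stop lugs, 66 mm down the slope (-x) from the shaft axis. The lugs are 18 mm tall, 14 mm long in x, 8 mm thick, with a 34 mm gap between them across the slope (y); the arm goes in the gap
- pot_mid (a point): bystander: grey plastic tub, 84 mm across, 65 mm tall; point 30 mm up on its axis
- spool_mid (a point): bystander: small brass-coloured spool standing on end, 48 mm across, 45 mm tall; its centre
- screwdriver_grip (a point): bystander: screwdriver with a red handle, about 200 mm long, lying on the bench; middle of its handle, blade to its +x
Not all that is in view belongs to the job. What is shaped like the part that bears hub_opposite_center but brown or purple is not meant.

How it is judged:
By the outcome, as a careful person would: the job done as asked, in the order asked, and still so for the second after the job is handed in, with the robot touching nothing.
It also fails if it takes over 42 s, if anything falls off the work surface, if the arm or the gripper's body presses on something with over 40 N, if the wrist force passes 120 N, or if a joint passes its speed limit or range.

## Working session

There is one attempt and no reset: what is moved stays moved. The work goes in short steps, Python scripts to look and compute and a tool call to move; the robot and the scene stay as the last step left them, time stands still between calls to the robot, and variables do not carry over. Pictures are saved under pics/ and viewed, at most 10 in all, crops included, and the job is handed in when it is done.

Besides the shell and the picture viewer there is one more tool, called after ">>>" as name(argument=value, ...) on one line, values as JSON. step_arm: Moves the arm, as the interface text tells. Scaled input: -1 to 1 covers 500 mm each way for a shift and 30 degrees each way for a turn. Its arguments: {"type":"object","properties":{"series":{"type":"array","items":{"type":"object","properties":{"grip":{"type":"number"},"x":{"type":"number","minimum":-1,"maximum":1},"y":{"type":"number","minimum":-1,"maximum":1},"z":{"type":"number","minimum":-1,"maximum":1},"ax":{"type":"number","minimum":-1,"maximum":1},"ay":{"type":"number","minimum":-1,"maximum":1},"az":{"type":"number","minimum":-1,"maximum":1}}}},"force":{"type":"number"}},"required":["series"]}

```bash
mkdir -p pics; cat > h.py <<'E'
import numpy as np,cv2
from workcell import bot,imaging
from scipy.spatial.transform import Rotation as Ro
def cam(n):
    c=imaging.read_camera(n); c['R']=np.array(c['R']);c['t']=np.array(c['t']);return c
def ray(c,u,v):
    d=c['R'].T@np.array([(u-c['cx'])/c['fx'],(v-c['cy'])/c['fy'],1]);o=-c['R'].T@c['t'];return o,d/np.linalg.norm(d)
def plane(c,u,v,z):
    o,d=ray(c,u,v);return o+d*(z-o[2])/d[2]
def tri(*r):
    A=sum(np.eye(3)-np.outer(d,d) for o,d in r);b=sum((np.eye(3)-np.outer(d,d))@o for o,d in r)
    p=np.linalg.solve(A,b);return p,[float(np.linalg.norm(np.cross(p-o,d))) for o,d in r]
def proj(c,X):
    p=c['R']@np.array(X)+c['t'];return np.array([p[0]/p[2]*c['fx']+c['cx'],p[1]/p[2]*c['fy']+c['cy']])
def save(c,n):cv2.imwrite('pics/'+n,c['img'][:,:,::-1])
import pickle
def keep(c,n):pickle.dump(c,open(n,'wb'))
def load(n):return pickle.load(open(n,'rb'))
E
python3 - <<'E'
from h import *
ims=[]
for n in['top','side']:
    c=cam(n);keep(c,n+'.p');save(c,n+'.png');
    cv2.imwrite('pics/%sb.png'%n,cv2.resize(c['img'][:,:,::-1],(800,600),interpolation=cv2.INTER_CUBIC))
    print(n,c['fx'],-c['R'].T@c['t'],c['R'][2])
print(bot.read_state())
E
```

```text
top 357.95990723801026 [ 0.41788181 -0.03209131  1.09683485] [ 0.09556035  0.00117651 -0.99542294]
side 358.02976872313775 [-0.00325854 -0.83899341  0.82359563] [ 0.43149502  0.67308544 -0.60063969]
{'time': 0.1, 'q': array([ 1.16510344e+00,  2.64663905e-01,  1.60526257e+00, -4.56347123e-05,
        1.27371389e+00, -3.68872421e-02]), 'joint_vel': array([ 8.11417690e-04, -2.36337291e-03, -3.66277271e-03, -2.52475501e-05,
       -7.84893026e-04,  1.92975363e-03]), 'joint_torque': array([ 1.95609377e-04, -5.16704285e+01, -3.68591738e+01, -8.51860841e-05,
        6.19570681e-03, -1.87640921e-05]), 'tool_pos': array([0.24307914, 0.62898662, 0.23008234]), 'tcp_rot': array([-0.57594531, -3.08793217,  0.00315273]), 'wrist_force': array([-0.33221783, -1.17316763,  0.54068778]), 'torque': array([ 0.00517102,  0.01024929, -0.00191345]), 'grip_force': 0.0, 'width': 1.0023463253571467}
```

View pics/topb.png

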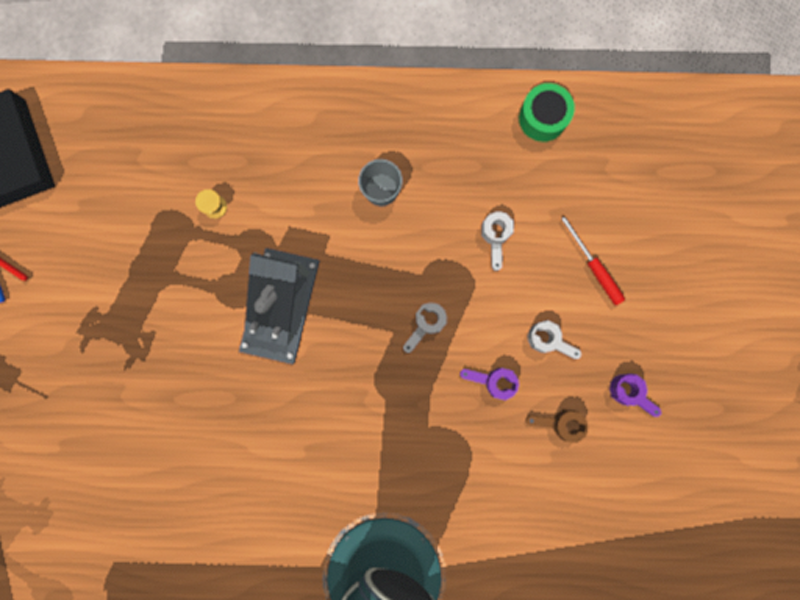

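View pics/sideb.png

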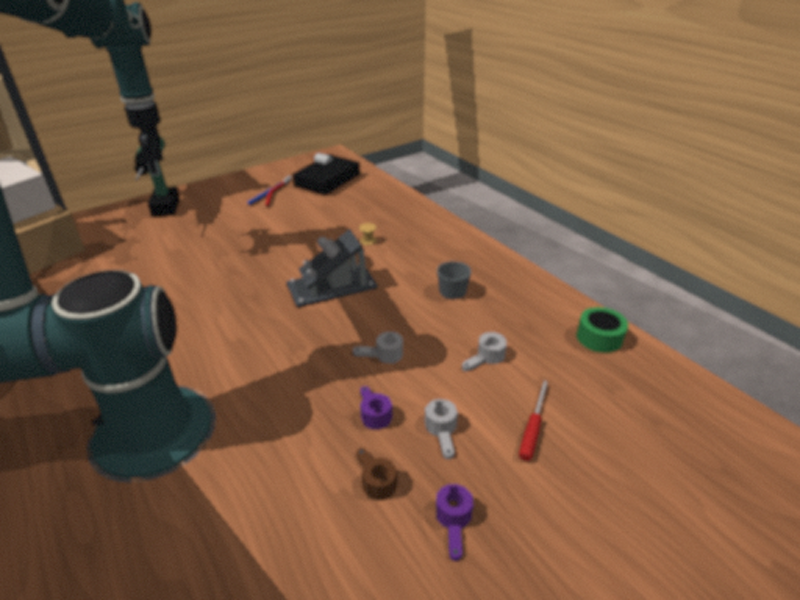

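The top view shows the stand near (275,305). The steel hubs are at (430,320), (498,228) and (547,337), and brown and purple decoys lie to the right. Next I crop the hubs to see the keyways, and the stand.

```bash
python3 - <<'E'
from h import *
c=load('top.p');s=load('side.p')
def crop(im,u,v,h=32,gain=1.0):
    p=im[int(v-h):int(v+h),int(u-h):int(u+h),::-1]
    p=np.clip(p.astype(float)*gain,0,255).astype(np.uint8)
    return cv2.resize(p,(260,260),interpolation=cv2.INTER_CUBIC)
k=.64
hubs=[(430,320),(498,235),(555,340)]
hs=[(385,350),(488,350),(442,420)]
r1=np.hstack([crop(c['img'],u*k,v*k,30,2 if i==0 else 1) for i,(u,v) in enumerate(hubs)])
r2=np.hstack([crop(s['img'],u*k,v*k,26,2 if i==0 else 1) for i,(u,v) in enumerate(hs)])
cv2.imwrite('pics/hubs.png',np.vstack([r1,r2]))
a=crop(c['img'],278*k,305*k,44,1.8);b=crop(s['img'],335*k,268*k,36,1.8)
cv2.imwrite('pics/stand.png',np.hstack([cv2.resize(a,(400,400)),cv2.resize(b,(400,400))]))
E
```

```text
(no output)
```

View pics/hubs.png

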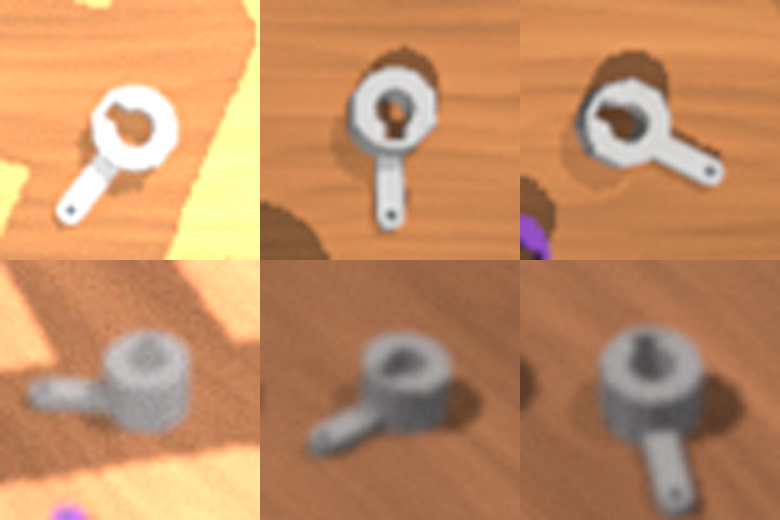

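View pics/stand.png

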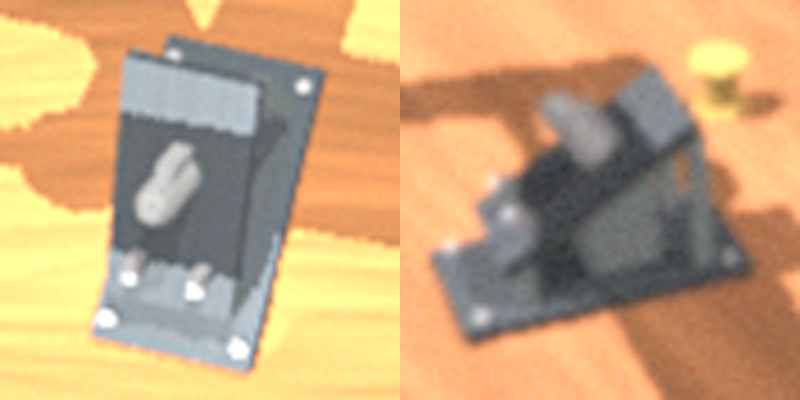

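Hub at (547,337) has its keyway opposite its arm, so it is the target. Hub A is the quarter-turn one and hub B the arm-side one. The stand's key faces upslope, away from the robot, and the lugs face the robot. Next I triangulate.

```bash
cat >> h.py <<'E'
def rel(p,T):  # goal tcp pos p, rotation matrix T -> normalised move
    s=bot.read_state();R=Ro.from_rotvec(s['tcp_rot']).as_matrix()
    return np.round(R.T@(np.array(p)-s['tool_pos'])/.5,4),np.round(np.degrees(Ro.from_matrix(R.T@T).as_rotvec())/30,4)
E
python3 - <<'E'
from h import *
c=load('top.p');s=load('side.p')
T=lambda x,y,f,ou,ov:(ou+x/f-.4,ov+y/f-.4)
def both(a,b):return tri(ray(c,*a),ray(s,*b))
np.set_printoptions(precision=4,suppress=True)
print('hubC top',both(T(112,121,4.333,325,187),T(132,105,5,256,242)))
print('hubC tiphole',both(T(190,171,4.333,325,187),T(155,233,5,256,242)))
st=lambda x,y:T(x,y,4.545,133,151); ss=lambda x,y:T(x-400,y,5.556,178,135)
print('shafttip',both(st(152,212),ss(555,100)))
for n,a,b in[('lugL',(130,278),(495,182)),('lugR',(195,291),(508,214)),('scFL',(105,318),(447,247)),('scFR',(237,348),(480,315)),('scBR',(303,87),(728,257))]:print(n,both(st(*a),ss(*b)))
st0=bot.read_state();print(Ro.from_rotvec(st0['tcp_rot']).as_matrix())
w=cam('wrist');print('wristcam',w['fx'],-w['R'].T@w['t'],w['R'])
E
```

```text
hubC top (array([ 0.4544, -0.301 ,  0.0418]), [0.0014270205132338423, 0.0014270205132338465])
hubC tiphole (array([ 0.4227, -0.3627,  0.0142]), [0.00046641068157029245, 0.0004664106815702616])
shafttip (array([0.4884, 0.2153, 0.1454]), [0.0014609866547099545, 0.0014609866547098977])
lugL (array([0.4511, 0.2448, 0.0785]), [0.0009364000736431972, 0.0009364000736433258])
lugR (array([0.4425, 0.2049, 0.0772]), [0.0006838833852257908, 0.0006838833852258198])
scFL (array([0.4245, 0.2782, 0.0154]), [0.0011275997590133608, 0.0011275997590132272])
scFR (array([0.4068, 0.1897, 0.0167]), [0.0009784513842004468, 0.0009784513842002217])
scBR (array([0.5823, 0.1528, 0.0154]), [0.0006072463180940779, 0.000607246318094048])
[[-0.9328  0.3605 -0.0008]
 [ 0.3605  0.9328 -0.0019]
 [ 0.     -0.002  -1.    ]]
wristcam 273.9803127231973 [0.1786 0.6545 0.3738] [[ 0.3597  0.9331 -0.0021]
 [ 0.899  -0.3459  0.2685]
 [ 0.2498 -0.0985 -0.9633]]
```

Measurements match the text: shaft tip at z 0.145 (expected 0.1435), lug spacing 41 mm (expected 42), hub top at z 0.042, and tip reach 69 mm. I'll move over the stand for a wrist look on the way to the hub.

```bash
cat >> h.py <<'E'
def down(ydeg):
    a=np.radians(ydeg);y=np.array([np.cos(a),np.sin(a),0]);z=np.array([0,0,-1.]);return np.c_[np.cross(y,z),y,z]
E
python3 -c "
from h import *
print(rel([.505,.178,.27],down(22)))"
```

```text
(array([-0.8138, -0.6529, -0.0785]), array([-3.3000e-03,  1.3000e-03,  1.5624e+00]))
```

>>> step_arm(series=[{"x": -0.814,"y": -0.653,"z": -0.078,"az": 1,"grip": -1},{"x": -0.814,"y": -0.653,"z": -0.078,"az": 1,"grip": -1},{"x": -0.814,"y": -0.653,"z": -0.078,"az": 1,"grip": -1},{"x": -0.814,"y": -0.653,"z": -0.078,"az": 1,"grip": -1},{"x": -0.814,"y": -0.653,"z": -0.078,"az": 1,"grip": -1},{"x": -0.814,"y": -0.653,"z": -0.078,"az": 1,"grip": -1},{"x": -0.814,"y": -0.653,"z": -0.078,"az": 1,"grip": -1},{"x": -0.814,"y": -0.653,"z": -0.078,"az": 1,"grip": -1},{"x": -0.814,"y": -0.653,"z": -0.078,"az": 1,"grip": -1},{"x": -0.814,"y": -0.653,"z": -0.078,"az": 1,"grip": -1},{"x": -0.814,"y": -0.653,"z": -0.078,"az": 1,"grip": -1},{"x": -0.814,"y": -0.653,"z": -0.078,"az": 1,"grip": -1}])

```text
validation failed for argument at $.se...
```

```bash
python3 - <<'E'
from h import *
w=cam('wrist');keep(w,'w1.p')
cv2.imwrite('pics/w1.png',cv2.resize(np.clip(w['img'][:,:,::-1]*1.5,0,255).astype(np.uint8),(800,600),interpolation=cv2.INTER_CUBIC))
s=bot.read_state();print(s['time'],s['tool_pos'],s['q'])
print(rel([.4544,-.301,.22],down(-27.2)))
E
```

```text
0.2 [0.24316451 0.62918727 0.23043612] [ 1.16507509e+00  2.64467381e-01  1.60485275e+00  1.40949460e-05
  1.27370882e+00 -3.68956495e-02]
(array([-1.0648, -1.5829,  0.0231]), array([-2.2000e-03,  2.2000e-03,  3.2023e+00]))
```

View pics/w1.png

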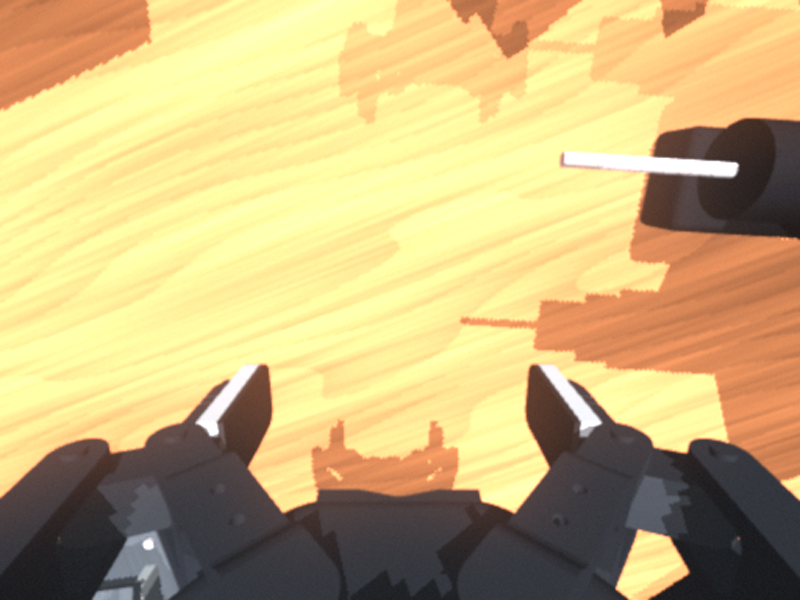

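The move was refused, so this picture is from the start pose (fingers and an unrelated black box at the right). I'll try one row to find which field was rejected.

>>> step_arm(series=[{"x": -0.814,"y": -0.653,"z": -0.078,"az": 0.99,"grip": -1}], force=80)

```text
validation failed for argument at $.se...
```

>>> step_arm(series=[{"x": -0.814,"y": -0.653,"z": -0.078,"ax": 0.0,"ay": 0.0,"az": 0.99,"grip": -1.0}], force=80)

```text
time: 0.3
tool_pos: [0.2661, 0.5892, 0.2334]
tcp_rot: [-0.803, -3.035, -0.0]
wrist_force: [1.8, -0.8, 0.7]
width: 0.999
grip_force: 0.0
```

All keys must be present in each row. I'll continue with that.

```bash
python3 -c "
from h import *
print(rel([.505,.178,.27],down(35)))"
```

```text
(array([-0.8218, -0.4785, -0.0746]), array([-0.0014, -0.0036,  0.8456]))
```

>>> step_arm(series=[{"x": -0.822,"y": -0.478,"z": -0.075,"ax": 0,"ay": 0,"az": 0.85,"grip": -1},{"x": -0.822,"y": -0.478,"z": -0.075,"ax": 0,"ay": 0,"az": 0.85,"grip": -1},{"x": -0.822,"y": -0.478,"z": -0.075,"ax": 0,"ay": 0,"az": 0.85,"grip": -1},{"x": -0.822,"y": -0.478,"z": -0.075,"ax": 0,"ay": 0,"az": 0.85,"grip": -1},{"x": -0.822,"y": -0.478,"z": -0.075,"ax": 0,"ay": 0,"az": 0.85,"grip": -1},{"x": -0.822,"y": -0.478,"z": -0.075,"ax": 0,"ay": 0,"az": 0.85,"grip": -1},{"x": -0.822,"y": -0.478,"z": -0.075,"ax": 0,"ay": 0,"az": 0.85,"grip": -1},{"x": -0.822,"y": -0.478,"z": -0.075,"ax": 0,"ay": 0,"az": 0.85,"grip": -1},{"x": -0.822,"y": -0.478,"z": -0.075,"ax": 0,"ay": 0,"az": 0.85,"grip": -1},{"x": -0.822,"y": -0.478,"z": -0.075,"ax": 0,"ay": 0,"az": 0.85,"grip": -1},{"x": -0.822,"y": -0.478,"z": -0.075,"ax": 0,"ay": 0,"az": 0.85,"grip": -1}])

```text
time: 1.4
tool_pos: [0.5084, 0.1721, 0.2728]
tcp_rot: [1.462, 2.779, -0.0]
wrist_force: [0.5, -0.2, -0.0]
width: 0.999
grip_force: 0.0
```

```bash
python3 - <<'E'
from h import *
w=cam('wrist');keep(w,'w1.p')
cv2.imwrite('pics/w2.png',cv2.resize(np.clip(w['img'][:,:,::-1]*1.2,0,255).astype(np.uint8),(800,600),interpolation=cv2.INTER_CUBIC))
s=bot.read_state();print(s['time'],s['tool_pos'],s['q'])
np.set_printoptions(precision=4,suppress=True)
for n,X in dict(tip=[.4884,.2153,.1454],lugL=[.4511,.2448,.0785],lugR=[.4425,.2049,.0772],FL=[.4245,.2782,.0154],FR=[.4068,.1897,.0167],BR=[.5823,.1528,.0154]).items():print(n,proj(w,X)*1.5625)
print(rel([.4544,-.301,.22],down(-27.2)))
E
```

```text
1.45 [0.50739139 0.17373688 0.27253719] [ 2.83287105e-01 -2.34687054e-02  1.84788774e+00  2.65728556e-04
  1.31714926e+00 -3.20151581e-01]
tip [411.6661 214.0702]
lugL [390.7006 144.643 ]
lugR [352.1208 183.4331]
FL [388.2549  97.5177]
FR [316.4813 173.491 ]
BR [449.3787 311.14  ]
(array([-0.7217, -0.626 ,  0.1048]), array([-0.0001, -0.0005,  2.059 ]))
```

View pics/w2.png

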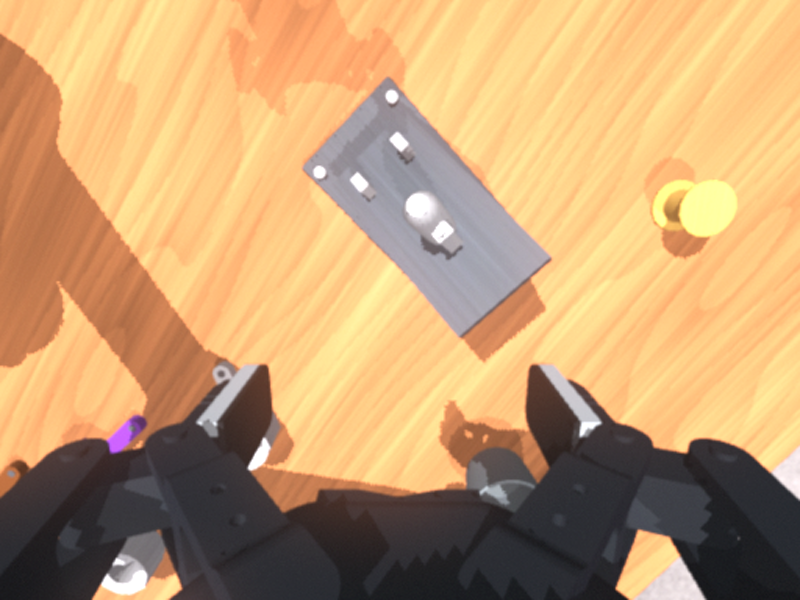

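The wrist view shows the shaft tip at (421,207), the lug tops at (399,143) and (359,183), the key top at (443,232), the upslope face corners at (550,260) and (461,335), and the screws at (391,97) and (319,172). I'll refine the shaft frame from these.

```bash
python3 - <<'E'
from h import *
np.set_printoptions(precision=4,suppress=True)
w=load('w1.p');k=1.5625
P=lambda u,v,z:plane(w,(u+.5)/k-.5,(v+.5)/k-.5,z)
z1=.095-.033+.018*.866
tip=P(421,207,.1435);L=P(399,143,z1);Rr=P(359,183,z1);a=P(550,260,.13);b=P(461,335,.13);F=P(391,97,.016);G=P(319,172,.016);kt=P(443,232,.095+.034*.866+.00825)
print(tip,L,Rr,a,b,F,G,kt)
for p,q in((L,Rr),(a,b),(F,G)):
    d=p-q;print('y dir yaw',np.degrees(np.arctan2(-d[0],d[1])),np.linalg.norm(d))
m=(L+Rr)/2
for n,d in(('lug-tip',tip-m),('face',(a+b)/2-m),('tip to key',kt-tip)):print(n,np.degrees(np.arctan2(d[1],d[0])),np.linalg.norm(d[:2]))
c=load('top.p');s=load('side.p')
T=lambda x,y,f,ou,ov:(ou+x/f-.4,ov+y/f-.4)
print('3view tip',tri(ray(c,*T(152,212,4.545,133,151)),ray(s,*T(155,100,5.556,178,135)),ray(w,421.5/k-.5,207.5/k-.5)))
yaw=np.radians(-11.8);xh=np.array([np.cos(yaw),np.sin(yaw),0])
for n,p,o in(('tip',tip,-.028),('lug',m,-.0662),('edge',(a+b)/2,.0606),('key',kt,-.017+.0143)):print('O from',n,(p-o*xh)[:2])
E
```

```text
[0.4906 0.2221 0.1435] [0.4552 0.2494 0.0776] [0.4464 0.2082 0.0776] [0.5842 0.2427 0.13  ] [0.567 0.165 0.13 ] [0.426  0.2798 0.016 ] [0.4075 0.1921 0.016 ] [0.5128 0.2169 0.1327]
y dir yaw -12.10391564070867 0.042060939981936045
y dir yaw -12.506265330764572 0.07956888486994007
y dir yaw -11.846439923632124 0.08968349744867259
lug-tip -9.52190478912993 0.04034581322719198
face -11.319400553908581 0.12724061070712236
tip to key -13.274210638898868 0.022813627480939496
3view tip (array([0.49  , 0.2195, 0.1416]), [0.003517465267806229, 0.001981005100155975, 0.002721286929153092])
O from tip [0.518  0.2164]
O from lug [0.5156 0.2153]
O from edge [0.5163 0.2162]
O from key [0.5154 0.2163]
```

>>> step_arm(series=[{"x": -0.72,"y": -0.625,"z": 0.0,"ax": 0,"ay": 0,"az": 1,"grip": -1},{"x": -0.72,"y": -0.625,"z": 0.0,"ax": 0,"ay": 0,"az": 1,"grip": -1},{"x": -0.72,"y": -0.625,"z": 0.0,"ax": 0,"ay": 0,"az": 1,"grip": -1},{"x": -0.72,"y": -0.625,"z": 0.0,"ax": 0,"ay": 0,"az": 1,"grip": -1},{"x": -0.72,"y": -0.625,"z": 0.0,"ax": 0,"ay": 0,"az": 1,"grip": -1},{"x": -0.72,"y": -0.625,"z": 0.0,"ax": 0,"ay": 0,"az": 1,"grip": -1},{"x": -0.72,"y": -0.625,"z": 0.0,"ax": 0,"ay": 0,"az": 1,"grip": -1},{"x": -0.72,"y": -0.625,"z": 0.0,"ax": 0,"ay": 0,"az": 1,"grip": -1},{"x": -0.72,"y": -0.625,"z": 0.0,"ax": 0,"ay": 0,"az": 1,"grip": -1}])

```text
time: 2.35
tool_pos: [0.4582, -0.2725, 0.2724]
tcp_rot: [-2.125, -2.314, -0.001]
wrist_force: [1.1, -0.4, 0.7]
width: 1.002
grip_force: 0.0
```

```bash
python3 -c "
from h import *
print(rel([.4544,-.301,.2],down(-27)))"
```

```text
(array([-0.0563, -0.0126,  0.1448]), array([ 7.0000e-04, -1.6000e-03,  1.0623e+00]))
```

>>> step_arm(series=[{"x": -0.056,"y": -0.012,"z": 0.145,"ax": 0,"ay": 0,"az": 1,"grip": -1},{"x": -0.056,"y": -0.012,"z": 0.145,"ax": 0,"ay": 0,"az": 1,"grip": -1},{"x": -0.056,"y": -0.012,"z": 0.145,"ax": 0,"ay": 0,"az": 1,"grip": -1},{"x": -0.056,"y": -0.012,"z": 0.145,"ax": 0,"ay": 0,"az": 1,"grip": -1},{"x": -0.056,"y": -0.012,"z": 0.145,"ax": 0,"ay": 0,"az": 1,"grip": -1},{"x": -0.056,"y": -0.012,"z": 0.145,"ax": 0,"ay": 0,"az": 1,"grip": -1}])

```text
time: 2.95
tool_pos: [0.4552, -0.2996, 0.2]
tcp_rot: [-2.65, -1.687, -0.0]
wrist_force: [-0.7, -0.2, 0.1]
width: 1.002
grip_force: 0.0
```

```bash
python3 - <<'E'
from h import *
w=cam('wrist');keep(w,'w2.p')
cv2.imwrite('pics/w3.png',cv2.resize(w['img'][:,:,::-1],(800,600),interpolation=cv2.INTER_CUBIC))
s=bot.read_state();print(s['time'],s['tool_pos'],s['q'])
E
```

```text
3.0 [ 0.45515263 -0.29976236  0.20015343] [-6.28261991e-01  4.06161935e-02  1.91820594e+00  2.74630753e-04
  1.18260949e+00 -1.91030038e-01]
```

View pics/w3.png

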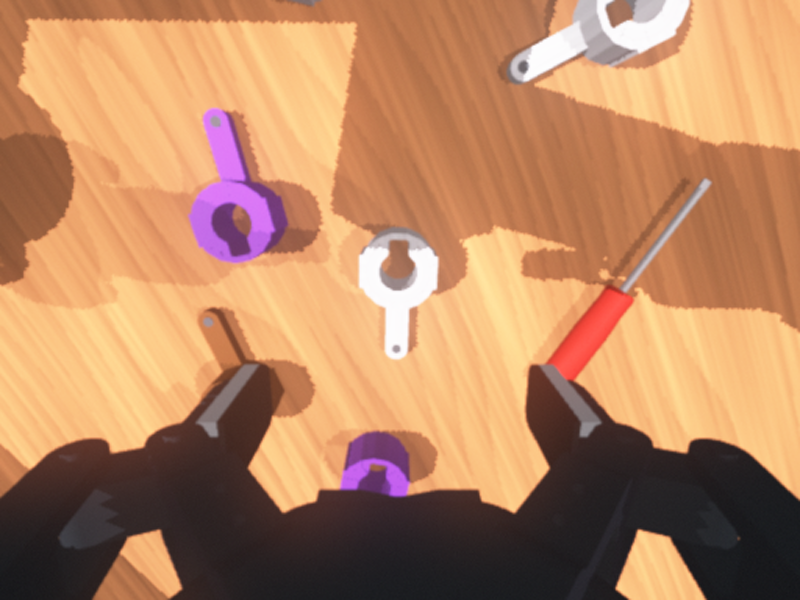

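The target hub is at (398,268) with its keyway at the top, opposite the arm. The arm hole is at (396,349) and the flats are at columns 359 and 438. It is well aligned between the fingers.

```bash
python3 - <<'E'
from h import *
np.set_printoptions(precision=4,suppress=True)
w=load('w2.p');k=1.5625
P=lambda u,v,z:plane(w,(u+.5)/k-.5,(v+.5)/k-.5,z)
C=P(398.5,268,.04);H=P(396.3,349,.012);l=P(359,268,.04);r=P(438,268,.04);b=P(398.5,308.5,.04)
print(C,H,np.linalg.norm(l-r),np.linalg.norm(H[:2]-C[:2]),np.linalg.norm(b-C))
d=C-H;y=np.degrees(np.arctan2(d[1],d[0]));d2=r-l;print('hub yaw',y,'flats dir',np.degrees(np.arctan2(d2[1],d2[0])))
c=load('top.p');T=(325+112/4.333-.4,187+121/4.333-.4)
print('tri',tri(ray(c,*T),ray(w,399/k-.5,268.5/k-.5)))
print(rel([C[0],C[1],.01],down(y-90)))
E
```

```text
[ 0.4562 -0.2942  0.04  ] [ 0.4231 -0.361   0.012 ] 0.057110367474965416 0.07457160513632147 0.030628489710851962
hub yaw 63.59307288152411 flats dir -24.978324504624396
tri (array([ 0.4565, -0.2932,  0.0628]), [0.0035892405714477316, 0.003589240571447858])
(array([ 0.0108, -0.0028,  0.3803]), array([ 0.0004, -0.0004,  0.045 ]))
```

>>> step_arm(series=[{"x": 0.0044,"y": -0.003,"z": 0.2,"ax": 0,"ay": 0,"az": 0.04,"grip": -1},{"x": 0.0044,"y": -0.003,"z": 0.3,"ax": 0,"ay": 0,"az": 0.04,"grip": -1},{"x": 0.0044,"y": -0.003,"z": 0.36,"ax": 0,"ay": 0,"az": 0.04,"grip": -1},{"x": 0.0044,"y": -0.003,"z": 0.388,"ax": 0,"ay": 0,"az": 0.04,"grip": -1},{"x": 0.0044,"y": -0.003,"z": 0.388,"ax": 0,"ay": 0,"az": 0.04,"grip": -1},{"x": 0.0044,"y": -0.003,"z": 0.388,"ax": 0,"ay": 0,"az": 0.04,"grip": 1},{"x": 0.0044,"y": -0.003,"z": 0.388,"ax": 0,"ay": 0,"az": 0.04,"grip": 1},{"x": 0.0044,"y": -0.003,"z": 0.388,"ax": 0,"ay": 0,"az": 0.04,"grip": 1},{"x": 0.0044,"y": -0.003,"z": 0.388,"ax": 0,"ay": 0,"az": 0.04,"grip": 1},{"x": 0.0044,"y": -0.003,"z": 0.388,"ax": 0,"ay": 0,"az": 0.04,"grip": 1},{"x": 0.0044,"y": -0.003,"z": 0.388,"ax": 0,"ay": 0,"az": 0.04,"grip": 1}], force=70)

```text
time: 4.1
tool_pos: [0.4569, -0.2998, 0.0096]
tcp_rot: [2.665, 1.652, 0.004]
wrist_force: [-0.1, 1.0, 8.4]
width: 0.645
grip_force: 77.2
```

Gripped: the opening of 0.645×85 ≈ 55 mm matches the flats. I'll lift, then compute the route to a hover along the shaft axis.

>>> step_arm(series=[{"x": 0,"y": 0,"z": -0.1,"ax": 0,"ay": 0,"az": 0,"grip": 1},{"x": 0,"y": 0,"z": -0.2,"ax": 0,"ay": 0,"az": 0,"grip": 1},{"x": 0,"y": 0,"z": -0.3,"ax": 0,"ay": 0,"az": 0,"grip": 1},{"x": 0,"y": 0,"z": -0.4,"ax": 0,"ay": 0,"az": 0,"grip": 1},{"x": 0,"y": 0,"z": -0.5,"ax": 0,"ay": 0,"az": 0,"grip": 1},{"x": 0,"y": 0,"z": -0.5,"ax": 0,"ay": 0,"az": 0,"grip": 1}])

```text
time: 4.7
tool_pos: [0.4583, -0.301, 0.2666]
tcp_rot: [2.656, 1.646, 0.011]
wrist_force: [1.2, -1.4, -2.4]
width: 0.644
grip_force: 78.6
```

```bash
cat >> h.py <<'E'
O=np.array([.516,.214,.095]);YAW=-12.
def shaft(yaw=None):
    a=np.radians(YAW if yaw is None else yaw);xh=np.array([np.cos(a),np.sin(a),0]);yh=np.array([-np.sin(a),np.cos(a),0]);Z=np.array([0,0,1.])
    return np.c_[.75**.5*xh+.5*Z,yh,-.5*xh+.75**.5*Z]
def goal(h,dx=0,dy=0):
    S=shaft();return O+S@[dx,dy,h],S*[1,-1,-1]
E
python3 - <<'E'
from h import *
s=bot.read_state();print(s['tool_pos'],s['width'],s['grip_force'],s['wrist_force'])
p,T=goal(.10);print(p,rel(p,T))
R=Ro.from_rotvec(s['tcp_rot']);d=R.inv()*Ro.from_matrix(T);print(np.degrees(d.magnitude()))
E
```

```text
[ 0.45828366 -0.30095273  0.26660461] 0.6435657232271768 78.63220493774861 [ 1.16039257 -1.43430227 -2.37694883]
[0.46709262 0.22439558 0.18160254] (array([ 0.9493, -0.4546,  0.1592]), array([-0.6266,  0.8319,  2.4654]))
80.29180209871068
```

>>> step_arm(series=[{"x": 0.57,"y": -0.27,"z": -0.07,"ax": -0.25,"ay": 0.33,"az": 0.98,"grip": 1},{"x": 0.57,"y": -0.27,"z": -0.07,"ax": -0.25,"ay": 0.33,"az": 0.98,"grip": 1},{"x": 0.57,"y": -0.27,"z": -0.07,"ax": -0.25,"ay": 0.33,"az": 0.98,"grip": 1},{"x": 0.57,"y": -0.27,"z": -0.07,"ax": -0.25,"ay": 0.33,"az": 0.98,"grip": 1},{"x": 0.57,"y": -0.27,"z": -0.07,"ax": -0.25,"ay": 0.33,"az": 0.98,"grip": 1},{"x": 0.57,"y": -0.27,"z": -0.07,"ax": -0.25,"ay": 0.33,"az": 0.98,"grip": 1},{"x": 0.57,"y": -0.27,"z": -0.07,"ax": -0.25,"ay": 0.33,"az": 0.98,"grip": 1},{"x": 0.57,"y": -0.27,"z": -0.07,"ax": -0.25,"ay": 0.33,"az": 0.98,"grip": 1}])

```text
time: 5.5
tool_pos: [0.4589, 0.02, 0.2904]
tcp_rot: [2.967, 0.917, 0.332]
wrist_force: [0.2, -0.6, -5.0]
width: 0.641
grip_force: 78.4
```

```bash
python3 - <<'E'
from h import *
s=bot.read_state();print(s['tool_pos'],s['q'])
p,T=goal(.17);print(p,rel(p,T))
E
```

```text
[0.45888682 0.02001517 0.29035199] [-0.05281554 -0.3394185   2.09327588  0.06006146  1.18189934  0.90157897]
[0.43285745 0.23167249 0.24222432] (array([ 0.1761, -0.3869,  0.1022]), array([-0.4057,  0.526 ,  1.4862]))
```

>>> step_arm(series=[{"x": 0.12,"y": -0.26,"z": 0.03,"ax": -0.27,"ay": 0.35,"az": 0.98,"grip": 1},{"x": 0.12,"y": -0.26,"z": 0.03,"ax": -0.27,"ay": 0.35,"az": 0.98,"grip": 1},{"x": 0.12,"y": -0.26,"z": 0.03,"ax": -0.27,"ay": 0.35,"az": 0.98,"grip": 1},{"x": 0.12,"y": -0.26,"z": 0.03,"ax": -0.27,"ay": 0.35,"az": 0.98,"grip": 1},{"x": 0.12,"y": -0.26,"z": 0.03,"ax": -0.27,"ay": 0.35,"az": 0.98,"grip": 1}])

```text
time: 6.0
tool_pos: [0.4394, 0.157, 0.276]
tcp_rot: [3.026, 0.136, 0.634]
wrist_force: [0.5, -0.9, -5.2]
width: 0.64
grip_force: 78.5
```

```bash
python3 - <<'E'
from h import *
s=bot.read_state();print(s['tool_pos'],s['q'])
p,T=goal(.17);print(p,rel(p,T))
E
```

```text
[0.43939972 0.15703191 0.27600282] [ 0.43528774 -0.42370375  2.21347215 -0.23440789  0.9962796   2.00878453]
[0.43285745 0.23167249 0.24222432] (array([-0.0246, -0.1539,  0.0524]), array([-0.1376,  0.197 ,  0.542 ]))
```

>>> step_arm(series=[{"x": -0.025,"y": -0.154,"z": 0.052,"ax": -0.138,"ay": 0.197,"az": 0.542,"grip": 1},{"x": -0.025,"y": -0.154,"z": 0.052,"ax": -0.138,"ay": 0.197,"az": 0.542,"grip": 1},{"x": -0.025,"y": -0.154,"z": 0.052,"ax": -0.138,"ay": 0.197,"az": 0.542,"grip": 1},{"x": -0.025,"y": -0.154,"z": 0.052,"ax": -0.138,"ay": 0.197,"az": 0.542,"grip": 1},{"x": -0.025,"y": -0.154,"z": 0.052,"ax": -0.138,"ay": 0.197,"az": 0.542,"grip": 1}])

```text
time: 6.5
tool_pos: [0.4455, 0.2064, 0.2522]
tcp_rot: [3.009, -0.262, 0.752]
wrist_force: [-0.5, -0.4, -3.6]
width: 0.639
grip_force: 78.6
```

```bash
python3 - <<'E'
from h import *
w=cam('wrist');keep(w,'w3.p')
cv2.imwrite('pics/w4.png',cv2.resize(np.clip(w['img'][:,:,::-1]*1.2,0,255).astype(np.uint8),(800,600),interpolation=cv2.INTER_CUBIC))
for n in('top','side'):keep(cam(n),n+'2.p')
s=bot.read_state();print(s['time'],s['tool_pos'],s['q'])
p,T=goal(.17);print(p,rel(p,T))
S=shaft()
for n,x in dict(tip=[0,0,.056],key=[.0165,0,.034],lugL=[-.066,.021,.018],lugR=[-.066,-.021,.018],cA=[.07,.042,0],cB=[.07,-.042,0]).items():print(n,proj(w,O+S@x)*1.5625)
E
```

```text
6.65 [0.44624247 0.20653962 0.2535482 ] [ 0.61299956 -0.34760314  2.22648639 -0.41463367  0.93496858  2.5516281 ]
[0.43285745 0.23167249 0.24222432] (array([-0.0418, -0.0447,  0.0041]), array([-0.0591,  0.0629,  0.051 ]))
tip [368.81568108 312.99742835]
key [372.12858109 278.83536603]
lugL [345.64700298 376.08433802]
lugR [400.30441931 378.26933973]
cA [318.24767074 191.74487365]
cB [436.26259738 195.41764439]
```

View pics/w4.png

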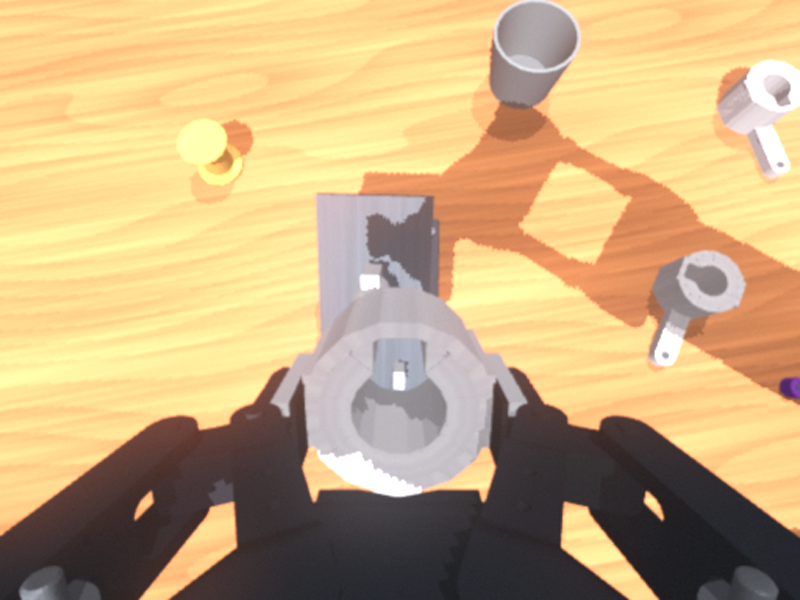

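The view shows the hub's bore ahead of the tool, its keyway at (400,375), the shaft's face and key top at (371,282), and the bystanders undisturbed. Joint 6 has stopped at its 2.55 limit, short of the pose. I'll fit the kinematics from the recorded states to see what is reachable.

```bash
cat > kin.py <<'E'
from h import *
from scipy.optimize import least_squares
E_=lambda s,a:Ro.from_euler(s,a).as_matrix()
D=[([1.165075,.264467,1.604853,0,1.273709,-.036896],[.24316451,.62918727,.23043612]),
([.283287,-.0234687,1.847888,.000266,1.317149,-.320152],[.50739,.17374,.27254]),
([-.628262,.0406162,1.918206,.000275,1.182609,-.19103],[.455153,-.299762,.200153]),
([-.0528155,-.3394185,2.0932759,.0600615,1.1818993,.901579],[.45888682,.02001517,.29035199]),
([.43528774,-.42370375,2.21347215,-.23440789,.9962796,2.00878453],[.43939972,.15703191,.27600282]),
([.61299956,-.34760314,2.22648639,-.41463367,.93496858,2.5516281],[.44624247,.20653962,.2535482])]
def basis(q):
    A=E_('Z',[q[0]])if 0 else E_('z',q[0]);z=np.array([0,0,1.]);x=np.array([1.,0,0])
    U=A@E_('y',q[1]);F=A@E_('y',q[1]+q[2]);W=F@E_('z',q[3])@E_('y',q[4])@E_('z',q[5])
    return np.c_[A@x,z,U@z,F@z,F@x,W@z],W
M=np.vstack([basis(q)[0] for q,_ in D]);b=np.concatenate([p for _,p in D])
L=np.linalg.lstsq(np.vstack([M,1e-3*np.eye(6)]),np.r_[b,np.zeros(6)],rcond=None)[0]
s0=Ro.from_rotvec([-.57594531,-3.08793217,.00315273]).as_matrix();C=basis(D[0][0])[1].T@s0
def fk(q):
    B,W=basis(q);return B@L,W@C
def ik(p,T,q0):
    f=lambda q:np.r_[(fk(q)[0]-p)*5,Ro.from_matrix(fk(q)[1].T@T).as_rotvec()]
    r=least_squares(f,q0);return r.x,r.cost
E
python3 - <<'E'
from kin import *
np.set_printoptions(precision=4,suppress=True)
print('L',L,'resid mm',np.abs(M@L-b).max()*1e3,'\nC',C)
s=bot.read_state();R=Ro.from_rotvec(s['tcp_rot']).as_matrix();print('ori err',np.degrees(Ro.from_matrix(R.T@fk(s['q'])[1]).magnitude()))
for h in(.17,.1,.07,.04,.01):
    p,T=goal(h);print(h,*ik(p,T,s['q']), 'flip',ik(p,T*[-1,-1,1],s['q']-[0,0,0,0,0,np.pi])[0][5])
E
```

```text
L [ 0.0072  0.2125  0.4712  0.5588 -0.0136  0.2832] resid mm 28.603444232363813 
C [[ 0.     -1.      0.0006]
 [ 1.      0.     -0.    ]
 [ 0.      0.0006  1.    ]]
ori err 0.03516875968460668
0.17 [ 0.7259 -0.3129  2.2233 -0.5113  0.9669  2.7449] 1.8751572237266424e-31 flip -0.3977453766250867
0.1 [ 0.658  -0.1988  2.2527 -0.5542  0.8117  2.7696] 1.077098750995786e-30 flip -0.3731516717470648
0.07 [ 0.6311 -0.1426  2.2583 -0.581   0.747   2.7887] 3.2807271067965707e-26 flip -0.3540464314743824
0.04 [ 0.6055 -0.0826  2.2595 -0.6141  0.6843  2.8141] 1.4029142489855942e-22 flip -0.32870757613901574
0.01 [ 0.581  -0.0195  2.2565 -0.6544  0.6242  2.8465] 1.6785156990242679e-19 flip -0.29625762217810186
```

The required joint 6 angle with this grasp is about 2.8, past its range, while the half-turned grasp needs about −0.3. I'll set the hub down with its arm radial, where both grasps are in range, and regrasp it turned by 180°. First I check for free space.

```bash
python3 - <<'E'
from h import *
np.set_printoptions(precision=4,suppress=True)
c=load('top.p');k=.64
for n,u,v,z in(('A ctr',430,320,.04),('A tip',408,348,.012),('pot',381,182,.065),('B',498,228,.04),('purple tip',465,374,.012),('plate R near',293,362,.01),('plate R far',320,262,.01)):print(n,plane(c,u*k,v*k,z))
w=load('w3.p');s=bot.read_state();R=Ro.from_rotvec(s['tcp_rot']).as_matrix()
o,d=ray(w,399.5/1.5625-.5,407.5/1.5625-.5);o2=R.T@(o-s['tool_pos']);d2=R.T@d
print('hub ctr in tool',o2+d2*(-.030-o2[2])/d2[2], R[:,0])
q1=np.radians(4);p=[.5*np.cos(q1),.5*np.sin(q1),.2];print(p,rel(p,down(-86)))
E
```

```text
A ctr [ 0.4795 -0.08    0.04  ]
A tip [ 0.426  -0.0397  0.012 ]
pot [0.7371 0.0184 0.065 ]
B [ 0.6593 -0.2075  0.04  ]
purple tip [ 0.3786 -0.1504  0.012 ]
plate R near [0.3942 0.1817 0.01  ]
plate R far [0.5905 0.1367 0.01  ]
hub ctr in tool [ 0.001  -0.0001 -0.03  ] [ 0.8679 -0.1567  0.4714]
[np.float64(0.4987820251299121), np.float64(0.03487823687206265), 0.2] (array([0.0945, 0.3219, 0.1668]), array([ 0.0867, -0.9363, -0.4573]))
```

```bash
python3 - <<'E'
from h import *
print(rel([.53,.045,.2],down(-87)))
E
```

```text
(array([0.1455, 0.2913, 0.1946]), array([ 0.0785, -0.9367, -0.4247]))
```

>>> step_arm(series=[{"x": 0.03,"y": 0.12,"z": 0.0,"ax": 0.03,"ay": -0.35,"az": -0.16,"grip": 1},{"x": 0.08,"y": 0.22,"z": 0.08,"ax": 0.05,"ay": -0.7,"az": -0.32,"grip": 1},{"x": 0.146,"y": 0.291,"z": 0.195,"ax": 0.078,"ay": -0.937,"az": -0.425,"grip": 1},{"x": 0.146,"y": 0.291,"z": 0.195,"ax": 0.078,"ay": -0.937,"az": -0.425,"grip": 1},{"x": 0.146,"y": 0.291,"z": 0.195,"ax": 0.078,"ay": -0.937,"az": -0.425,"grip": 1},{"x": 0.146,"y": 0.291,"z": 0.195,"ax": 0.078,"ay": -0.937,"az": -0.425,"grip": 1},{"x": 0.146,"y": 0.291,"z": 0.195,"ax": 0.078,"ay": -0.937,"az": -0.425,"grip": 1}])

```text
time: 7.35
tool_pos: [0.5312, 0.0442, 0.1985]
tcp_rot: [3.139, 0.079, -0.004]
wrist_force: [-1.2, 1.1, -4.0]
width: 0.646
grip_force: 78.7
```

```bash
python3 - <<'E'
from h import *
s=bot.read_state();print(s['time'],s['tool_pos'],s['q'],s['joint_vel'])
print(rel([.53,.045,.011],down(-87)))
E
```

```text
7.35 [0.53116968 0.04420119 0.19846238] [ 3.70021763e-02  2.05572218e-02  1.94209987e+00 -1.17831860e-03
  1.18132486e+00  1.55782635e+00] [ 0.04847128 -0.06622863  0.02549211  0.00919626  0.0035041   0.00281719]
(array([-0.0014, -0.0021,  0.3749]), array([ 0.002 ,  0.0046, -0.0037]))
```

>>> step_arm(series=[{"x": 0,"y": 0,"z": 0.1,"ax": 0,"ay": 0,"az": 0,"grip": 1},{"x": 0,"y": 0,"z": 0.2,"ax": 0,"ay": 0,"az": 0,"grip": 1},{"x": 0,"y": 0,"z": 0.29,"ax": 0,"ay": 0,"az": 0,"grip": 1},{"x": 0,"y": 0,"z": 0.345,"ax": 0,"ay": 0,"az": 0,"grip": 1},{"x": 0,"y": 0,"z": 0.36,"ax": 0,"ay": 0,"az": 0,"grip": 1},{"x": 0,"y": 0,"z": 0.37,"ax": 0,"ay": 0,"az": 0,"grip": 1},{"x": 0,"y": 0,"z": 0.375,"ax": 0,"ay": 0,"az": 0,"grip": 1},{"x": 0,"y": 0,"z": 0.377,"ax": 0,"ay": 0,"az": 0,"grip": 1},{"x": 0,"y": 0,"z": 0.377,"ax": 0,"ay": 0,"az": 0,"grip": 1}])

```text
time: 8.25
tool_pos: [0.532, 0.0463, 0.013]
tcp_rot: [3.14, 0.087, 0.005]
wrist_force: [-0.2, 0.8, -4.6]
width: 0.643
grip_force: 78.5
```

>>> step_arm(series=[{"x": 0,"y": 0,"z": 0.004,"ax": 0,"ay": 0,"az": 0,"grip": 1},{"x": 0,"y": 0,"z": 0.008,"ax": 0,"ay": 0,"az": 0,"grip": 1},{"x": 0,"y": 0,"z": 0.008,"ax": 0,"ay": 0,"az": 0,"grip": 1}])

```text
time: 8.55
tool_pos: [0.5317, 0.0461, 0.0096]
tcp_rot: [3.139, 0.086, 0.002]
wrist_force: [-5.2, 0.7, 10.5]
width: 0.643
grip_force: 80.3
```

>>> step_arm(series=[{"x": 0,"y": 0,"z": 0,"ax": 0,"ay": 0,"az": 0,"grip": -1},{"x": 0,"y": 0,"z": 0,"ax": 0,"ay": 0,"az": 0,"grip": -1},{"x": 0,"y": 0,"z": 0,"ax": 0,"ay": 0,"az": 0,"grip": -1},{"x": 0,"y": 0,"z": 0,"ax": 0,"ay": 0,"az": 0,"grip": -1},{"x": 0,"y": 0,"z": -0.1,"ax": 0,"ay": 0,"az": 0,"grip": -1},{"x": 0,"y": 0,"z": -0.18,"ax": 0,"ay": 0,"az": 0,"grip": -1},{"x": 0,"y": 0,"z": -0.25,"ax": 0,"ay": 0,"az": -0.2,"grip": -1},{"x": 0,"y": 0,"z": -0.32,"ax": 0,"ay": 0,"az": -0.48,"grip": -1},{"x": 0,"y": 0,"z": -0.32,"ax": 0,"ay": 0,"az": -0.76,"grip": -1},{"x": 0,"y": 0,"z": -0.32,"ax": 0,"ay": 0,"az": -1,"grip": -1}])

```text
time: 9.55
tool_pos: [0.5318, 0.0463, 0.1694]
tcp_rot: [3.007, 0.904, 0.005]
wrist_force: [-0.2, 0.3, -0.7]
width: 1.003
grip_force: 0.0
```

>>> step_arm(series=[{"x": 0,"y": 0,"z": 0,"ax": 0,"ay": 0,"az": -1,"grip": -1},{"x": 0,"y": 0,"z": 0,"ax": 0,"ay": 0,"az": -1,"grip": -1},{"x": 0,"y": 0,"z": 0,"ax": 0,"ay": 0,"az": -1,"grip": -1},{"x": 0,"y": 0,"z": 0,"ax": 0,"ay": 0,"az": -1,"grip": -1}])

```text
time: 9.95
tool_pos: [0.5303, 0.0462, 0.167]
tcp_rot: [2.672, 1.651, -0.002]
wrist_force: [-1.0, -0.2, -0.6]
width: 1.001
grip_force: 0.0
```

>>> step_arm(series=[{"x": 0,"y": 0,"z": 0,"ax": 0,"ay": 0,"az": -1,"grip": -1},{"x": 0,"y": 0,"z": 0,"ax": 0,"ay": 0,"az": -1,"grip": -1},{"x": 0,"y": 0,"z": 0,"ax": 0,"ay": 0,"az": -1,"grip": -1},{"x": 0,"y": 0,"z": 0,"ax": 0,"ay": 0,"az": -1,"grip": -1}])

```text
time: 10.35
tool_pos: [0.5303, 0.0462, 0.167]
tcp_rot: [2.154, 2.287, -0.002]
wrist_force: [-0.9, -0.1, -0.5]
width: 0.998
grip_force: 0.0
```

>>> step_arm(series=[{"x": 0,"y": 0,"z": 0,"ax": 0,"ay": 0,"az": -1,"grip": -1},{"x": 0,"y": 0,"z": 0,"ax": 0,"ay": 0,"az": -1,"grip": -1},{"x": 0,"y": 0,"z": 0,"ax": 0,"ay": 0,"az": -1,"grip": -1},{"x": 0,"y": 0,"z": 0,"ax": 0,"ay": 0,"az": -1,"grip": -1}])

```text
time: 10.75
tool_pos: [0.5303, 0.0462, 0.167]
tcp_rot: [-1.489, -2.766, 0.002]
wrist_force: [-0.0, -0.6, 0.3]
width: 0.999
grip_force: 0.0
```

>>> step_arm(series=[{"x": 0,"y": 0,"z": 0,"ax": 0,"ay": 0,"az": -1,"grip": -1},{"x": 0,"y": 0,"z": 0,"ax": 0,"ay": 0,"az": -1,"grip": -1},{"x": 0,"y": 0,"z": 0,"ax": 0,"ay": 0,"az": -1,"grip": -1},{"x": 0,"y": 0,"z": 0,"ax": 0,"ay": 0,"az": -1,"grip": -1}])

```text
time: 11.15
tool_pos: [0.5303, 0.0462, 0.1669]
tcp_rot: [-0.722, -3.057, 0.002]
wrist_force: [0.2, -0.2, 0.2]
width: 1.001
grip_force: 0.0
```

>>> step_arm(series=[{"x": 0,"y": 0,"z": 0,"ax": 0,"ay": 0,"az": -1,"grip": -1},{"x": 0,"y": 0,"z": 0,"ax": 0,"ay": 0,"az": -1,"grip": -1},{"x": 0,"y": 0,"z": 0,"ax": 0,"ay": 0,"az": -1,"grip": -1},{"x": 0,"y": 0,"z": 0,"ax": 0,"ay": 0,"az": -1,"grip": -1},{"x": 0,"y": 0,"z": 0,"ax": 0,"ay": 0,"az": -1,"grip": -1}])

```text
time: 11.65
tool_pos: [0.5303, 0.0462, 0.167]
tcp_rot: [0.087, -3.14, 0.001]
wrist_force: [-0.1, -0.3, 0.1]
width: 1.0
grip_force: 0.0
```

```bash
python3 - <<'E'
from h import *
np.set_printoptions(precision=4,suppress=True)
w=cam('wrist');keep(w,'w5.p')
cv2.imwrite('pics/w5.png',cv2.resize(w['img'][:,:,::-1],(800,600),interpolation=cv2.INTER_CUBIC))
s=bot.read_state();print(s['time'],s['tool_pos'],s['q'])
print('expect hub ctr px',proj(w,[.5327,.0460,.04])*1.5625,rel([.5327,.046,.007],down(93.2)))
E
```

```text
11.7 [0.5304 0.0463 0.167 ] [ 0.0408  0.0455  1.9773 -0.001   1.1194 -1.583 ]
expect hub ctr px [396.4463 290.8495] (array([-0.0049, -0.0005,  0.32  ]), array([-0.0016, -0.0012, -0.0048]))
```

View pics/w5.png

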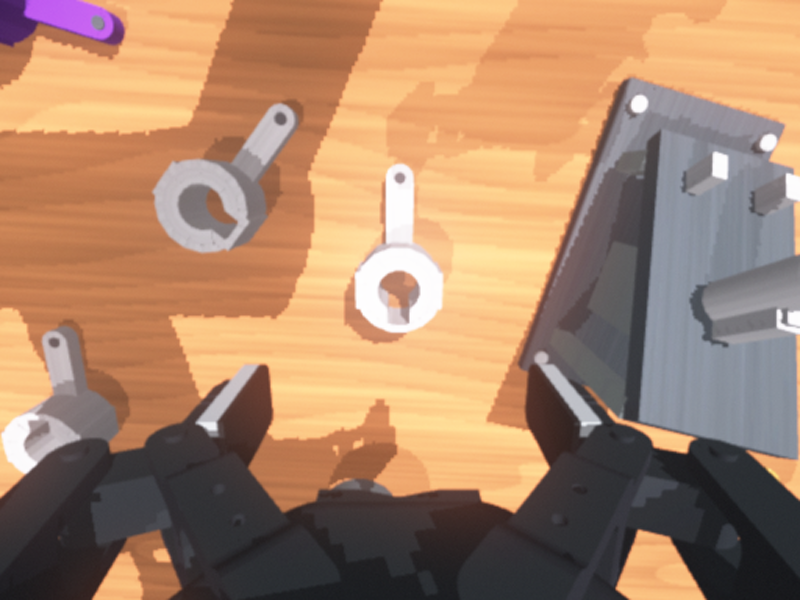

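The hub stands where it was released. Its top centre is at (398,290) against a predicted (396,291), its arm points to the robot, and the other hubs are undisturbed. I'll regrasp it.

>>> step_arm(series=[{"x": -0.004,"y": 0.001,"z": 0.1,"ax": 0,"ay": 0,"az": 0,"grip": -1},{"x": -0.004,"y": 0.001,"z": 0.2,"ax": 0,"ay": 0,"az": 0,"grip": -1},{"x": -0.004,"y": 0.001,"z": 0.28,"ax": 0,"ay": 0,"az": 0,"grip": -1},{"x": -0.004,"y": 0.001,"z": 0.314,"ax": 0,"ay": 0,"az": 0,"grip": -1},{"x": -0.004,"y": 0.001,"z": 0.314,"ax": 0,"ay": 0,"az": 0,"grip": -1},{"x": -0.004,"y": 0.001,"z": 0.314,"ax": 0,"ay": 0,"az": 0,"grip": 1},{"x": -0.004,"y": 0.001,"z": 0.314,"ax": 0,"ay": 0,"az": 0,"grip": 1},{"x": -0.004,"y": 0.001,"z": 0.314,"ax": 0,"ay": 0,"az": 0,"grip": 1},{"x": -0.004,"y": 0.001,"z": 0.314,"ax": 0,"ay": 0,"az": 0,"grip": 1},{"x": -0.004,"y": 0.001,"z": 0.314,"ax": 0,"ay": 0,"az": 0,"grip": 1},{"x": -0.004,"y": 0.001,"z": 0.314,"ax": 0,"ay": 0,"az": 0,"grip": 1}])

```text
time: 12.8
tool_pos: [0.5348, 0.0468, 0.0126]
tcp_rot: [-0.086, 3.136, -0.001]
wrist_force: [-0.6, -0.3, 7.5]
width: 0.645
grip_force: 76.7
```

```bash
cat >> h.py <<'E'
def goal(h,dx=0,dy=0):   # flipped grasp: tool x=-shaft x, y=shaft y
    S=shaft();return O+S@[dx,dy,h],S*[-1,1,-1]
E
python3 - <<'E'
from h import *
np.set_printoptions(precision=4,suppress=True)
s=bot.read_state();print(s['time'],s['tool_pos'],s['wrist_force'])
w=load('w5.p')
# refined stand features from this view: lug tops, screws, key/face
P=lambda u,v,z:plane(w,(u+.5)/1.5625-.5,(v+.5)/1.5625-.5,z)
lug=P(720,166,.0776);print('lugR top',lug,'FR screw',P(639,104,.016),'corner BR',P(622,419,.016),'face cor',P(798,458,.13), P(622,417,.13))
S=shaft();print('O+model lugR',O+S@[-.066,-.021,.018],'corner model',O+S@[.07,-.042,0])
print(rel(s['tool_pos']+[0,0,.22],down(93)))
E
```

```text
12.8 [0.5348 0.0468 0.0126] [-0.5607 -0.3204  7.4599]
lugR top [0.4461 0.21   0.0776] FR screw [0.4077 0.193  0.016 ] corner BR [0.6316 0.2264 0.016 ] face cor [0.5822 0.2457 0.13  ] [0.5647 0.1554 0.13  ]
O+model lugR [0.4469 0.2072 0.0776] corner model [0.5666 0.1603 0.13  ]
(array([-0.002 , -0.0004, -0.44  ]), array([-0.0018,  0.0086,  0.0048]))
```

>>> step_arm(series=[{"x": 0,"y": 0,"z": -0.1,"ax": 0,"ay": 0,"az": 0,"grip": 1},{"x": 0,"y": 0,"z": -0.2,"ax": 0,"ay": 0,"az": 0,"grip": 1},{"x": 0,"y": 0,"z": -0.3,"ax": 0,"ay": 0,"az": 0,"grip": 1},{"x": 0,"y": 0,"z": -0.4,"ax": 0,"ay": 0,"az": 0,"grip": 1},{"x": 0,"y": 0,"z": -0.46,"ax": 0,"ay": 0,"az": 0,"grip": 1},{"x": 0,"y": 0,"z": -0.46,"ax": 0,"ay": 0,"az": 0,"grip": 1}])

```text
time: 13.4
tool_pos: [0.5356, 0.0472, 0.2464]
tcp_rot: [-0.086, 3.13, -0.001]
wrist_force: [0.4, 0.4, -4.2]
width: 0.642
grip_force: 79.1
```

```bash
sed -i 's/^O=.*/O=np.array([.5158,.216,.095]);YAW=-12./' h.py; python3 - <<'E'
from h import *
s=bot.read_state();print(s['tool_pos'])
p,T=goal(.13,.002);print(p,rel(p,T))
from kin import ik
print(ik(p,T,s['q'])[0],ik(goal(.013)[0],T,s['q'])[0])
E
```

```text
[0.53563805 0.04715822 0.24636106]
[0.45391461 0.22915415 0.2085833 ] (array([0.144 , 0.3725, 0.0737]), array([ 0.1331, -0.9733,  0.493 ]))
[ 0.68647541 -0.24707252  2.23802519 -0.53165601  0.87770775 -0.38663391] [ 0.58679887 -0.02442138  2.25551687 -0.65026451  0.63052578 -0.29552534]
```

>>> step_arm(series=[{"x": 0.05,"y": 0.09,"z": 0.0,"ax": 0.033,"ay": -0.24,"az": 0.12,"grip": 1},{"x": 0.1,"y": 0.18,"z": 0.0,"ax": 0.067,"ay": -0.49,"az": 0.25,"grip": 1},{"x": 0.13,"y": 0.27,"z": 0.04,"ax": 0.1,"ay": -0.73,"az": 0.37,"grip": 1},{"x": 0.144,"y": 0.35,"z": 0.07,"ax": 0.133,"ay": -0.973,"az": 0.493,"grip": 1},{"x": 0.144,"y": 0.3725,"z": 0.074,"ax": 0.133,"ay": -0.973,"az": 0.493,"grip": 1},{"x": 0.144,"y": 0.3725,"z": 0.074,"ax": 0.133,"ay": -0.973,"az": 0.493,"grip": 1},{"x": 0.144,"y": 0.3725,"z": 0.074,"ax": 0.133,"ay": -0.973,"az": 0.493,"grip": 1},{"x": 0.144,"y": 0.3725,"z": 0.074,"ax": 0.133,"ay": -0.973,"az": 0.493,"grip": 1}])

```text
time: 14.2
tool_pos: [0.4479, 0.2282, 0.1997]
tcp_rot: [0.27, 2.622, -0.081]
wrist_force: [0.7, -0.4, -4.1]
width: 0.641
grip_force: 78.8
```

```bash
python3 - <<'E'
from h import *
np.set_printoptions(precision=4,suppress=True)
w=cam('wrist');keep(w,'w6.p');t=cam('top');keep(t,'top6.p')
s=bot.read_state();print(s['time'],s['tool_pos'],s['q']);p,T=goal(.13,.002);print(rel(p,T))
S=shaft();o=-w['R'].T@w['t']
a=cv2.resize(w['img'][90:340,130:390,::-1],(624,600),interpolation=cv2.INTER_CUBIC)
cv2.imwrite('pics/w6.png',np.clip(a*1.3,0,255).astype(np.uint8))
f=lambda X:(proj(w,X)-[130,90])*2.4
R=Ro.from_rotvec(s['tcp_rot']).as_matrix()
for n,x in dict(tip=[0,0,.056],lugL=[-.066,.021,.018],lugR=[-.066,-.021,.018],FLf=[-.095,.042,0],key=[.0205,0,.034]).items():print(n,f(O+S@x))
for n,x in dict(ctrtop=[.002,0,.0126-.04],ctrbot=[.002,0,.0126],armend=[.073,0,.0006]).items():print(n,f(s['tool_pos']+R@x))
E
```

```text
14.3 [0.4498 0.2279 0.2018] [ 0.6863 -0.2443  2.2571 -0.5278  0.8682 -0.3826]
(array([-0.0132,  0.0041, -0.0082]), array([-0.0084, -0.0245,  0.0035]))
tip [304.9828 288.9302]
lugL [362.323   88.8622]
lugR [250.0398  88.1058]
FLf [414.5389  11.3327]
key [304.3499 320.8757]
ctrtop [296.7712 419.3336]
ctrbot [297.494  336.7819]
armend [298.5497  47.8051]
```

View pics/w6.png

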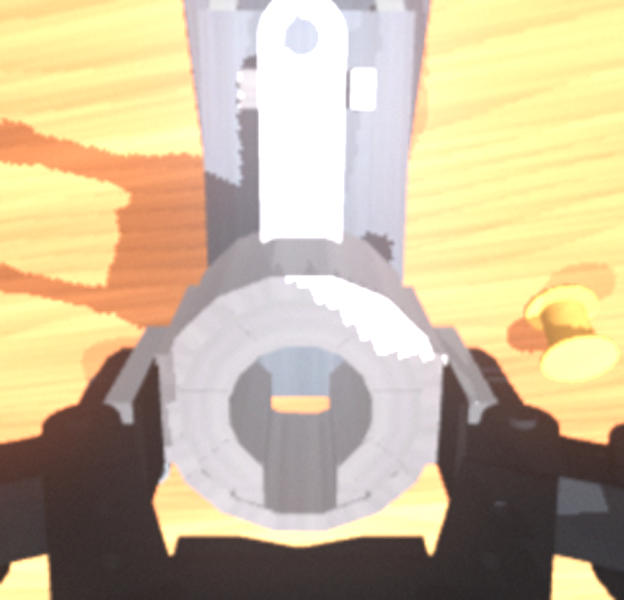

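The view shows the hub's bore at (301,404) with its arm at (301,36), lined up between the lugs at (363,89) and (248,90). The predicted lug positions agree within 1–2 px. I'll settle, then read the residual.

>>> step_arm(series=[{"x": 0,"y": 0,"z": 0,"ax": 0,"ay": 0,"az": 0,"grip": 1},{"x": 0,"y": 0,"z": 0,"ax": 0,"ay": 0,"az": 0,"grip": 1}])

```text
time: 14.5
tool_pos: [0.4509, 0.228, 0.2034]
tcp_rot: [0.277, 2.616, -0.076]
wrist_force: [-0.4, 0.3, -4.5]
width: 0.641
grip_force: 78.8
```

```bash
cat > go.py <<'E'
from h import *
import sys
np.set_printoptions(precision=4,suppress=True)
s=bot.read_state();S=shaft();h=float(sys.argv[1])
print(s['time'],'pos in shaft frame mm',S.T@(s['tool_pos']-O)*1e3,'force in shaft frame',S.T@s['wrist_force'],'torque',S.T@s['torque'],'vel',np.abs(s['joint_vel']).max())
p,T=goal(h,.002,-.0005);print(*rel(p,T))
E
python3 go.py .078
```

```text
14.5 pos in shaft frame mm [ -2.9514  -1.7307 126.8175] force in shaft frame [-2.6114  0.1679 -3.6548] torque [-0.021   0.5457  0.0219] vel 0.0033506608724286216
[-0.011   0.0028  0.0975] [-0.0061 -0.0207 -0.001 ]
```

>>> step_arm(series=[{"x": -0.011,"y": 0.003,"z": 0.03,"ax": -0.006,"ay": -0.021,"az": 0,"grip": 1},{"x": -0.011,"y": 0.003,"z": 0.06,"ax": -0.006,"ay": -0.021,"az": 0,"grip": 1},{"x": -0.011,"y": 0.003,"z": 0.09,"ax": -0.006,"ay": -0.021,"az": 0,"grip": 1},{"x": -0.011,"y": 0.003,"z": 0.098,"ax": -0.006,"ay": -0.021,"az": 0,"grip": 1},{"x": -0.011,"y": 0.003,"z": 0.098,"ax": -0.006,"ay": -0.021,"az": 0,"grip": 1},{"x": -0.011,"y": 0.003,"z": 0.098,"ax": -0.006,"ay": -0.021,"az": 0,"grip": 1}])

```text
time: 15.1
tool_pos: [0.4792, 0.2242, 0.1638]
tcp_rot: [0.273, 2.605, -0.072]
wrist_force: [-1.2, -0.1, -4.3]
width: 0.639
grip_force: 78.7
```

```bash
python3 go.py .056
```

```text
15.1 pos in shaft frame mm [ 1.8888  0.4166 78.3167] force in shaft frame [-3.1602 -0.3409 -3.1896] torque [-0.0373  0.5871  0.0631] vel 0.011677693662369969
[-0.0002 -0.0019  0.0446] [0.0018 0.0012 0.0011]
```

>>> step_arm(series=[{"x": 0,"y": -0.002,"z": 0.012,"ax": 0,"ay": 0,"az": 0,"grip": 1},{"x": 0,"y": -0.002,"z": 0.022,"ax": 0,"ay": 0,"az": 0,"grip": 1},{"x": 0,"y": -0.002,"z": 0.034,"ax": 0,"ay": 0,"az": 0,"grip": 1},{"x": 0,"y": -0.002,"z": 0.044,"ax": 0,"ay": 0,"az": 0,"grip": 1},{"x": 0,"y": -0.002,"z": 0.044,"ax": 0,"ay": 0,"az": 0,"grip": 1}])

```text
time: 15.6
tool_pos: [0.489, 0.2205, 0.1428]
tcp_rot: [0.272, 2.607, -0.075]
wrist_force: [-0.1, 0.1, -4.5]
width: 0.639
grip_force: 79.0
```

```bash
python3 go.py .042
```

```text
15.6 pos in shaft frame mm [ 0.4172 -1.1416 55.0061] force in shaft frame [-2.3452  0.0257 -3.8139] torque [-0.0206  0.5804  0.0007] vel 0.011072040284473152
[-0.0032  0.0013  0.026 ] [-0.0012 -0.0023  0.0038]
```

>>> step_arm(series=[{"x": -0.002,"y": 0.001,"z": 0.008,"ax": 0,"ay": 0,"az": 0,"grip": 1},{"x": -0.002,"y": 0.001,"z": 0.014,"ax": 0,"ay": 0,"az": 0,"grip": 1},{"x": -0.002,"y": 0.001,"z": 0.02,"ax": 0,"ay": 0,"az": 0,"grip": 1},{"x": -0.002,"y": 0.001,"z": 0.026,"ax": 0,"ay": 0,"az": 0,"grip": 1},{"x": -0.002,"y": 0.001,"z": 0.026,"ax": 0,"ay": 0,"az": 0,"grip": 1}])

```text
time: 16.1
tool_pos: [0.4965, 0.2197, 0.1327]
tcp_rot: [0.272, 2.606, -0.074]
wrist_force: [-0.1, -0.2, -5.6]
width: 0.643
grip_force: 79.0
```

```bash
python3 go.py .025
```

```text
16.1 pos in shaft frame mm [ 1.8381 -0.343  42.4802] force in shaft frame [-2.8816 -0.1863 -4.8142] torque [-0.0117  0.653  -0.0036] vel 0.0069918936474735556
[-0.0003 -0.0003  0.035 ] [ 0.0003 -0.001   0.0031]
```

>>> step_arm(series=[{"x": 0,"y": 0,"z": 0.008,"ax": 0,"ay": 0,"az": 0,"grip": 1},{"x": 0,"y": 0,"z": 0.017,"ax": 0,"ay": 0,"az": 0,"grip": 1},{"x": 0,"y": 0,"z": 0.026,"ax": 0,"ay": 0,"az": 0,"grip": 1},{"x": 0,"y": 0,"z": 0.035,"ax": 0,"ay": 0,"az": 0,"grip": 1},{"x": 0,"y": 0,"z": 0.035,"ax": 0,"ay": 0,"az": 0,"grip": 1}])

```text
time: 16.6
tool_pos: [0.505, 0.2177, 0.1171]
tcp_rot: [0.272, 2.607, -0.074]
wrist_force: [-1.0, -0.2, -4.6]
width: 0.645
grip_force: 79.0
```

```bash
python3 go.py .013
```

```text
16.6 pos in shaft frame mm [ 1.6101 -0.5406 24.6401] force in shaft frame [-3.1329 -0.4555 -3.4936] torque [-0.0212  0.5787 -0.0178] vel 0.00994596099121547
[-0.0008  0.0001  0.0233] [-0.0007 -0.0018  0.0033]
```

>>> step_arm(series=[{"x": 0,"y": 0,"z": 0.008,"ax": 0,"ay": 0,"az": 0,"grip": 1},{"x": 0,"y": 0,"z": 0.014,"ax": 0,"ay": 0,"az": 0,"grip": 1},{"x": 0,"y": 0,"z": 0.02,"ax": 0,"ay": 0,"az": 0,"grip": 1},{"x": 0,"y": 0,"z": 0.023,"ax": 0,"ay": 0,"az": 0,"grip": 1},{"x": 0,"y": 0,"z": 0.023,"ax": 0,"ay": 0,"az": 0,"grip": 1}])

```text
time: 17.1
tool_pos: [0.5108, 0.2168, 0.1078]
tcp_rot: [0.272, 2.606, -0.073]
wrist_force: [-0.1, -0.4, -5.0]
width: 0.642
grip_force: 79.0
```

```bash
python3 go.py .01
```

```text
17.1 pos in shaft frame mm [ 2.0162 -0.2227 13.6376] force in shaft frame [-2.553  -0.4103 -4.3175] torque [0.0063 0.5922 0.0143] vel 0.005526220929254587
[ 0.     -0.0006  0.0073] [ 0.0007 -0.0005  0.003 ]
```

Nearly home with no contact force yet. I'll go on in small steps until the face is felt.

>>> step_arm(series=[{"x": 0,"y": 0,"z": 0.002,"ax": 0,"ay": 0,"az": 0,"grip": 1},{"x": 0,"y": 0,"z": 0.004,"ax": 0,"ay": 0,"az": 0,"grip": 1},{"x": 0,"y": 0,"z": 0.006,"ax": 0,"ay": 0,"az": 0,"grip": 1},{"x": 0,"y": 0,"z": 0.006,"ax": 0,"ay": 0,"az": 0,"grip": 1}])

```text
time: 17.5
tool_pos: [0.5117, 0.217, 0.1069]
tcp_rot: [0.273, 2.605, -0.073]
wrist_force: [-16.0, -0.2, 10.5]
width: 0.642
grip_force: 81.6
```

```bash
python3 go.py .01
```

```text
17.5 pos in shaft frame mm [ 2.3299  0.1003 12.4116] force in shaft frame [-8.2784 -3.4784 16.8976] torque [-0.434   1.3899  0.0848] vel 0.004194418557288989
[ 0.0007 -0.0012  0.0048] [0.0011 0.0008 0.0011]
```

Contact at 12.4 mm, where 12.6 is home, with about 17–20 N on the face, so the hub is seated. I'll release and back off along the axis.

>>> step_arm(series=[{"x": 0,"y": 0,"z": 0,"ax": 0,"ay": 0,"az": 0,"grip": -1},{"x": 0,"y": 0,"z": 0,"ax": 0,"ay": 0,"az": 0,"grip": -1},{"x": 0,"y": 0,"z": 0,"ax": 0,"ay": 0,"az": 0,"grip": -1},{"x": 0,"y": 0,"z": 0,"ax": 0,"ay": 0,"az": 0,"grip": -1},{"x": 0,"y": 0,"z": -0.03,"ax": 0,"ay": 0,"az": 0,"grip": -1},{"x": 0,"y": 0,"z": -0.08,"ax": 0,"ay": 0,"az": 0,"grip": -1},{"x": 0,"y": 0,"z": -0.16,"ax": 0,"ay": 0,"az": 0,"grip": -1},{"x": 0,"y": 0,"z": -0.24,"ax": 0,"ay": 0,"az": 0,"grip": -1},{"x": 0,"y": 0,"z": -0.3,"ax": 0,"ay": 0,"az": 0,"grip": -1},{"x": 0,"y": 0,"z": -0.3,"ax": 0,"ay": 0,"az": 0,"grip": -1}])

```text
time: 18.5
tool_pos: [0.4403, 0.2345, 0.241]
tcp_rot: [0.271, 2.599, -0.063]
wrist_force: [0.7, 0.3, -0.1]
width: 0.996
grip_force: 0.0
```

```bash
python3 - <<'E'
from h import *
np.set_printoptions(precision=4,suppress=True)
s=bot.read_state();print(s['time'],s['tool_pos'],s['width'],s['wrist_force'])
S=shaft()
for n in('wrist','side'):
    c=cam(n);keep(c,n+'7.p');hsv=cv2.cvtColor(c['img'],cv2.COLOR_RGB2HSV)
    for k,x in dict(topring=[0,.021,.040],topring2=[0,-.021,.040],shafttip=[0,0,.056],arm=[-.05,0,.012],armedgeR=[-.05,-.015,0],armend=[-.071,0,.012],beyond=[-.088,0,0]).items():
        u,v=np.round(proj(c,O+S@x)).astype(int);print(n,k,(u,v),c['img'][v-1:v+2,u-1:u+2].mean((0,1)) if 0<u<511 and 0<v<383 else None)
c=load('wrist7.p')
# brightness across the arm at x=-50, and end hole
print('across arm y=-24..24mm',[int(c['img'][tuple(np.round(proj(c,O+S@[-.045,y/1e3,.012])).astype(int)[::-1])].mean()) for y in range(-24,25,3)])
print('along arm x=-30..-95',[int(c['img'][tuple(np.round(proj(c,O+S@[x/1e3,0,.012])).astype(int)[::-1])].mean()) for x in range(-30,-96,-3)])
print('along top ring y=-40..40',[int(c['img'][tuple(np.round(proj(c,O+S@[0,y/1e3,.040])).astype(int)[::-1])].mean()) for y in range(-40,41,4)])
E
```

```text
18.5 [0.4403 0.2345 0.241 ] 0.9955756046220928 [ 0.7053  0.2573 -0.117 ]
wrist topring (np.int64(272), np.int64(177)) [250.7778 249.1111 250.7778]
wrist topring2 (np.int64(230), np.int64(178)) [161.2222 154.5556 159.5556]
wrist shafttip (np.int64(251), np.int64(181)) [228.4444 226.     229.1111]
wrist arm (np.int64(251), np.int64(125)) [250.     249.     250.5556]
wrist armedgeR (np.int64(237), np.int64(125)) [139.8889 141.     151.    ]
wrist armend (np.int64(251), np.int64(104)) [154.     157.4444 168.7778]
wrist beyond (np.int64(251), np.int64(88)) [142.5556 146.3333 157.4444]
side topring (np.int64(205), np.int64(152)) [128.3333 107.      96.2222]
side topring2 (np.int64(208), np.int64(158)) [91.6667 89.2222 89.    ]
side shafttip (np.int64(204), np.int64(152)) [143.1111 114.1111  98.6667]
side arm (np.int64(200), np.int64(168)) [142.8889 139.3333 138.6667]
side armedgeR (np.int64(203), np.int64(172)) [72.1111 73.7778 75.1111]
side armend (np.int64(196), np.int64(171)) [138.6667 136.1111 136.3333]
side beyond (np.int64(194), np.int64(176)) [88.1111 82.     80.5556]
across arm y=-24..24mm [157, 149, 147, 142, 145, 124, 249, 248, 249, 250, 250, 249, 155, 148, 146, 149, 149]
along arm x=-30..-95 [238, 248, 248, 248, 248, 249, 249, 249, 250, 250, 250, 251, 250, 180, 159, 169, 253, 248, 149, 147, 147, 148]
along top ring y=-40..40 [113, 96, 87, 102, 162, 160, 163, 122, 130, 248, 250, 249, 191, 136, 250, 250, 250, 236, 133, 145, 184]
```

The pixel profiles agree with a seated hub: the arm is centred between the lugs, ends 81 mm down the slope, and its hole is at 72 mm. The gripper is clear, so I'm handing in.

```bash
python3 -c "
from workcell import bot
print(bot.finish_job())"
```

```text
the job is handed in; nothing more can be done
None
```

The hub with its keyway opposite the arm is fully home on the leaning shaft, arm down the slope between the lugs and released; it took one set-down and regrasp on the way (18.5 s used), I did not touch the other two hubs, and the job is handed in with no verdict shown.

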